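# Find the soft corner of the microscope stage plate and shim it

## Robot

A 6-joint arm with a two-finger parallel gripper is mounted at the origin on the work surface. World frame = base frame: x ahead of the robot, y to its left, z up, the work surface at z = 0. Lengths are in m, angles in rad, forces in N, time in s.
With the tool pointing down it reaches from about 0.35 to 1 m from the base axis. Payload 7.1 kg.
Tool frame: the origin (TCP) lies at the very end of the fingers, on their centre line; the grasp point (between the pads) lies 19 mm behind it (manip.grasp_offset is the distance from the TCP to the grasp point, in m); z points along the fingers, y is the line along which they close (so a half turn about z gives the same grasp; the last joint's range is limited). The gripper opens to 85 mm and grips with 20 to 120 N. Pads are 22 mm wide; open, the fingers measure 114 mm over their backs; the gripper's body (76 mm by 85 mm) begins 54 mm behind the grasp point. The pads swing forward as they close: fully open they stand 13 mm farther back than shut.
Start: joints at [1.303, 0.423, 1.63, -0, 1.089, -0.019], TCP at [0.154, 0.606, 0.231] pointing down, gripper open.
Joint ranges: [-3, 3], [-0.9, 2.11], [0.09, 2.58], [-1.31, 4.45], [0.11, 2.69], [-2.54, 2.54]. Speed limits (rad/s): [2.39, 2.39, 3.01, 3.14, 3.14, 3.14].

## Interface

Orientations are given as [roll, pitch, yaw] about the fixed x, y, z axes, in that order (R = Rz(yaw) Ry(pitch) Rx(roll)).
In Python, from bench import manip, read_camera gives the robot as it stands. The module is installed in compiled form; this text tells all that it offers.
- The arm moves only by the shell command python3 -m inch 'ROWS' [FORCE]. ROWS is JSON, a list of rows, each a list of 3 entries, a list of its own where there are three numbers: the shift along the tool's x, y, z in units of 30 mm (1.0 is 30 mm), then the turn, a rotation vector about the tool's x, y, z in units of 6 degrees (1.0 is 6 degrees), then the finger opening in mm, from 0 to 85.4. A call has exactly 10 rows; each row shifts and turns the commanded pose from where the row before left it, along the tool's axes as they then stand; what a row does not reach is not made up. A row lasts 1/12 s, in which the tool goes at most 41.7 mm and 7.16 degrees, less where a joint would pass 70% of its speed; a pose out of reach is approached as far as the arm can. A call is refused whole if a number of a shift passes 1 or a number of a turn 1, either way. A call with a gripper value outside its range is refused whole. The fingers move at their own pace and stop on an object; FORCE is the grip in N (left out, the last holds). Time passes only in rows, so rows that do not move let the fingers close, or fill a call up. It gives the time, the measured TCP pose, the force, the opening and the grip force at its end, in the units of the state.
- manip.observe(): the state, without advancing time (a new reading comes with each control period).
- read_camera(name): name is "scene" or "side" or "wrist"; returns a dict with "img" (400x640x3 uint8, blue, green, red), "K" (3x3 intrinsics, pixels), "position" and "orientation" of the camera in the world. Camera axes: x right, y up, looking along -z (the intrinsics and any distortion apply to the point x, -y, -z); pixel columns grow to the right and rows downward; lengths in m; the calibration is good to about 2 mm. A picture is of the moment at which its call begins. There is no depth.
- manip.close_job(): hands the job in; it is judged then, once.
The state is a dict: "t": time; "joints": joint angles; "dq": joint speeds; "effort": joint torques, N m; "eef_pos": TCP position; "ee_rot": TCP orientation; "contact_force": force on the tool from outside, world axes, zero at the start; "torque": the same for the moment, N m; "gripper_width": finger opening in m; "grip_force": force on a finger pad.
Only numpy, scipy, OpenCV 4.12 (cv2) and the standard library are available. Lean on these libraries where they do the work, as an engineer would, in place of code of your own. Each camera call takes 0.05 s, during which the arm holds its last target. There are 200 camera calls.

## Task

One corner of the black microscope stage plate rocks on its frame. With the fingertips, press down on the plate's corners to find the one that gives, then press the folding dark steel shim beside that corner all the way down flat and leave it down. Only that shim may be pressed; pick nothing up, keep the plate in its place, and leave the flask, the bottle and the dish undisturbed.

Things in the scene. Friction and masses are not known exactly. Their poses are not given: they have to be found in the camera images.
- frame: Aluminium levelling frame fixed to the bench (it never moves in a run): a slab 150 (x) x 270 (y) x 10 mm high. Origin: centre of its underside, on the bench. Its x axis points away from the robot and y to the robot's left, turned by up to 0.3 rad. Four feet 20 mm high stand on it, hidden under the plate, 55 mm (x) and 85 mm (y) from the centre; three are rigid and one, at a corner that differs from run to run, is springy.
- plate: Black steel stage plate, 160 (x) x 230 (y) x 10 mm, 2.8 kg, lying loose on the four feet and centred on the frame, axes parallel to the frame's. Origin: centre of its underside, 30 mm above the bench; top face 40 mm above the bench. Pressed at a firm corner it does not give; pressed at the corner over the springy foot it starts to give at about 2 N and is 5 mm lower at about 6 N, where it stops; let go, it comes back up.
- corner_nl (a point): Point on the plate's top face at its near left corner (-x, +y in the plate's frame), 20 mm in from both edges: a good place to press. About 40 mm above the bench, moves with the plate.
- corner_nr (a point): Point on the plate's top face at its near right corner (-x, -y in the plate's frame), 20 mm in from both edges: a good place to press. About 40 mm above the bench, moves with the plate.
- corner_fl (a point): Point on the plate's top face at its far left corner (+x, +y in the plate's frame), 20 mm in from both edges: a good place to press. About 40 mm above the bench, moves with the plate.
- corner_fr (a point): Point on the plate's top face at its far right corner (+x, -y in the plate's frame), 20 mm in from both edges: a good place to press. About 40 mm above the bench, moves with the plate.
- shim_nl (a joint): Hinge angle of the near left folding shim: 0 to 0.05 rad as found, outer leaf rising at about 37 degrees; 0.65 when flat (level). Pressing the leaf down raises a tongue under the plate's corner; it takes about 6 N at 40 mm from the hinge and stays where it is left. At a firm corner there is no gap for the tongue and it jams short of flat, near 0.45. Hinge line: along the frame's x, 27.5 mm above the bench.
- pad_nl (a point): Point on top of the near left shim's outer leaf (plain dark steel strip 24 mm wide, 4 thick), mid-width, 45 mm along it from the hinge. In the frame: hinge at x -50 mm, y +125 mm (10 mm outside the plate); the leaf reaches 70 mm outward (+y). Standing, the point is 35 mm out from the hinge and 56 mm above the bench (leaf end 70 mm); flat, 45 mm out and 29.5 mm up.
- shim_nr (a joint): Hinge angle of the near right folding shim: 0 to 0.05 rad as found, outer leaf rising at about 37 degrees; 0.65 when flat (level). Pressing the leaf down raises a tongue under the plate's corner; it takes about 6 N at 40 mm from the hinge and stays where it is left. At a firm corner there is no gap for the tongue and it jams short of flat, near 0.45. Hinge line: along the frame's x, 27.5 mm above the bench.
- pad_nr (a point): Point on top of the near right shim's outer leaf (plain dark steel strip 24 mm wide, 4 thick), mid-width, 45 mm along it from the hinge. In the frame: hinge at x -50 mm, y -125 mm (10 mm outside the plate); the leaf reaches 70 mm outward (-y). Standing, the point is 35 mm out from the hinge and 56 mm above the bench (leaf end 70 mm); flat, 45 mm out and 29.5 mm up.
- shim_fl (a joint): Hinge angle of the far left folding shim: 0 to 0.05 rad as found, outer leaf rising at about 37 degrees; 0.65 when flat (level). Pressing the leaf down raises a tongue under the plate's corner; it takes about 6 N at 40 mm from the hinge and stays where it is left. At a firm corner there is no gap for the tongue and it jams short of flat, near 0.45. Hinge line: along the frame's x, 27.5 mm above the bench.
- pad_fl (a point): Point on top of the far left shim's outer leaf (plain dark steel strip 24 mm wide, 4 thick), mid-width, 45 mm along it from the hinge. In the frame: hinge at x +50 mm, y +125 mm (10 mm outside the plate); the leaf reaches 70 mm outward (+y). Standing, the point is 35 mm out from the hinge and 56 mm above the bench (leaf end 70 mm); flat, 45 mm out and 29.5 mm up.
- shim_fr (a joint): Hinge angle of the far right folding shim: 0 to 0.05 rad as found, outer leaf rising at about 37 degrees; 0.65 when flat (level). Pressing the leaf down raises a tongue under the plate's corner; it takes about 6 N at 40 mm from the hinge and stays where it is left. At a firm corner there is no gap for the tongue and it jams short of flat, near 0.45. Hinge line: along the frame's x, 27.5 mm above the bench.
- pad_fr (a point): Point on top of the far right shim's outer leaf (plain dark steel strip 24 mm wide, 4 thick), mid-width, 45 mm along it from the hinge. In the frame: hinge at x +50 mm, y -125 mm (10 mm outside the plate); the leaf reaches 70 mm outward (-y). Standing, the point is 35 mm out from the hinge and 56 mm above the bench (leaf end 70 mm); flat, 45 mm out and 29.5 mm up.
- flask: Clear culture flask with a green cap lying on the middle of the plate, 90 x 46 x 26 mm, roughly along the plate's x axis. Origin: centre of its underside. To be left alone (it may ride with the plate).
- bottle: Brown glass bottle with a white cap standing on the bench, 60 mm across, 110 mm tall. Origin: centre of its underside. To be left alone.
- dish: Closed clear Petri dish on the bench, 90 mm across, 14 mm tall. Origin: centre of its underside. To be left alone.

How it is judged:
By the outcome, as a careful person would: the job done as asked, in the order asked, and still so for the second after the job is handed in, with the robot touching nothing.
It also fails if it takes over 56 s, if anything falls off the work surface, if the arm or the gripper's body presses on something with over 40 N, if the wrist force passes 120 N, or if a joint passes its speed limit or range.

## Working session

There is one attempt and no reset: what is moved stays moved. The work goes in short steps, Python scripts to look and compute and a shell command to move; the robot and the scene stay as the last step left them, time stands still between calls to the robot, and variables do not carry over. Pictures are saved under pics/ and viewed, at most 10 in all, crops included, and the job is handed in when it is done.

```bash
mkdir -p pics; python3 - <<'E'
from bench import manip, read_camera
import cv2,pickle,numpy as np
d={}
for n in("scene","side"):
    c=read_camera(n);d[n]=c;cv2.imwrite(f"pics/{n}0.png",c["img"]);print(n,c["K"],c["position"],c["orientation"],c.keys())
pickle.dump(d,open("cams.pkl","wb"));s=manip.observe();print(s)
E
```

```text
scene [[494.60160308   0.         322.82322479]
 [  0.         494.60160308 201.85596685]
 [  0.           0.           1.        ]] [1.90502516 0.18486799 1.00216788] [0.97686343 0.00518024 1.69734307] dict_keys(['img', 'K', 'position', 'orientation'])
side [[484.74986673   0.         316.1280519 ]
 [  0.         484.74986673 204.30047737]
 [  0.           0.           1.        ]] [ 0.04329039 -1.23156305  0.87466124] [ 1.03432462  0.02042602 -0.37855701] dict_keys(['img', 'K', 'position', 'orientation'])
{'t': 0.1, 'joints': array([ 1.30299993e+00,  4.23766832e-01,  1.63063189e+00, -3.11958004e-05,
        1.08860981e+00, -1.89944012e-02]), 'dq': array([-0.00017325, -0.0009461 , -0.00348557,  0.00010766,  0.00134033,
        0.0009769 ]), 'effort': array([-6.31138373e-04, -5.58423579e+01, -2.82444870e+01, -1.58016624e-04,
        2.97512815e-03, -8.75242534e-06]), 'eef_pos': array([0.15374698, 0.60526948, 0.23061473]), 'ee_rot': array([-3.14017651e+00,  7.21342504e-07,  2.89280515e+00]), 'contact_force': array([-0.09780994, -0.12336468,  1.44906661]), 'torque': array([-0.01551675,  0.01761551, -0.00445315]), 'grip_force': 0.0, 'gripper_width': 0.08542628083172933}
```

View pics/scene0.png

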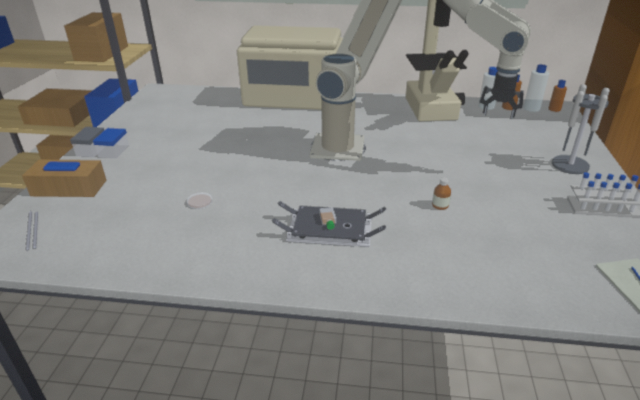

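View pics/side0.png

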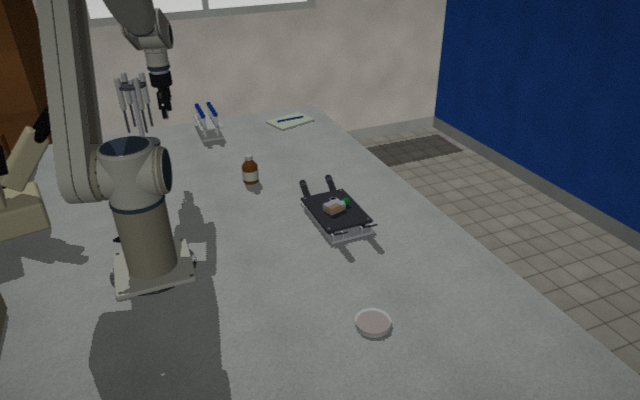

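The scene view shows the black plate at about (330,222) with four standing leaves, the bottle at (441,196) and the dish at (199,201). The side view shows the plate at about (337,212).

```bash
cat > h.py <<'E'
import numpy as np,cv2
from scipy.spatial.transform import Rotation as R
def ray(c,uv,z):
    uv=np.atleast_2d(uv).astype(float);K=c["K"]
    d=np.c_[(uv[:,0]-K[0,2])/K[0,0],-(uv[:,1]-K[1,2])/K[1,1],-np.ones(len(uv))]
    d=d@R.from_euler("xyz",c["orientation"]).as_matrix().T
    p=np.array(c["position"]);return p+d*((z-p[2])/d[:,2])[:,None]
def proj(c,P):
    q=(np.atleast_2d(P)-c["position"])@R.from_euler("xyz",c["orientation"]).as_matrix();K=c["K"]
    return np.c_[K[0,2]-K[0,0]*q[:,0]/q[:,2],K[1,2]+K[1,1]*q[:,1]/q[:,2]]
def plate(c,roi,thr=75,k=9):
    x0,y0,x1,y1=roi;g=c["img"].max(2)[y0:y1,x0:x1]
    m=(g<thr).astype(np.uint8)
    m=cv2.morphologyEx(m,cv2.MORPH_CLOSE,np.ones((5,5)))
    m=cv2.morphologyEx(m,cv2.MORPH_OPEN,np.ones((k,k)))
    cs,_=cv2.findContours(m,cv2.RETR_EXTERNAL,cv2.CHAIN_APPROX_NONE)
    q=max(cs,key=cv2.contourArea)[:,0]+[x0,y0]
    w=ray(c,q,.04)[:,:2]
    r=cv2.minAreaRect((w*1000).astype(np.float32));return q,w,r
E
python3 - <<'E'
import pickle;from h import *
d=pickle.load(open("cams.pkl","rb"))
out=[]
for n,roi in(("scene",(265,195,395,250)),("side",(285,165,395,255))):
    c=d[n];q,w,r=plate(c,roi);print(n,r)
    im=c["img"].copy();cv2.polylines(im,[q.reshape(-1,1,2)],1,(0,0,255),1)
    x0,y0,x1,y1=roi;out.append(cv2.resize(im[y0:y1,x0:x1],(520,int(520*(y1-y0)/(x1-x0))//1),interpolation=cv2.INTER_CUBIC))
out[1]=cv2.resize(out[1],(400,327));out[0]=cv2.resize(out[0],(400,169))
cv2.imwrite("pics/crop.png",np.vstack(out))
E
```

```text
Traceback (most recent call last):
  File "h.py", line 17, in plate
    q=max(cs,key=cv2.contourArea)[:,0]+[x0,y0]
      ~~~^^^^^^^^^^^^^^^^^^^^^^^^
ValueError: max() iterable argument is empty
```

```bash
cat > t.py <<'E'
import pickle;from h import *
d=pickle.load(open("cams.pkl","rb"))
out=[]
print(d["scene"]["img"].max(2)[222,285:390:4],d["side"]["img"].max(2)[215,290:390:5])
for n,roi in(("scene",(265,195,395,250)),("side",(285,165,395,255))):
    c=d[n];q,w,r=plate(c,roi,95,7);print(n,r)
    im=c["img"].copy();cv2.polylines(im,[q.reshape(-1,1,2)],1,(0,0,255),1)
    x0,y0,x1,y1=roi;out.append(im[y0:y1,x0:x1])
out[1]=cv2.resize(out[1],(400,327),interpolation=2);out[0]=cv2.resize(out[0],(400,169),interpolation=2)
cv2.imwrite("pics/crop.png",np.vstack(out))
E
python3 t.py
```

```text
[152 124 137  96  95  92  93  93  75  90 139 131 131  95  94 102 100  92
  94  93 129 156 166 169 166 166 166] [133 131 135 136  88  42  45  45  39  29  33  44  49  48  50  50 135 138
 137 133]
scene ((608.750244140625, 36.062095642089844), (161.82298278808594, 220.32354736328125), 1.552597165107727)
side ((583.488525390625, -12.036209106445312), (407.1412048339844, 182.70538330078125), 89.80491638183594)
```

View pics/crop.png

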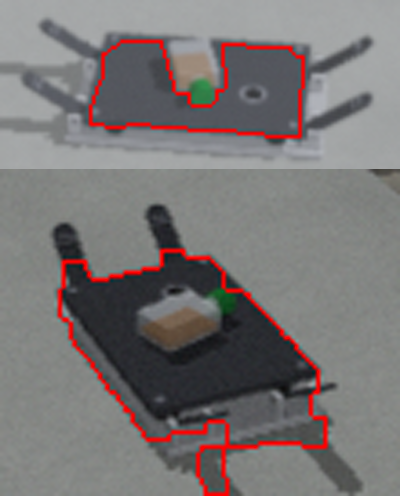

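The crops show the plate's four top corners, with the scene view at the top and the side view at the bottom. I'll cast those corners as rays onto z=0.04.

```bash
python3 - <<'E'
import pickle;from h import *
d=pickle.load(open("cams.pkl","rb"))
s=np.array([[107,35],[312,46],[303,132],[90,121]])/3.077+[265,195]
t=np.array([[60,292-169],[198,257-169],[318,372-169],[158,410-169]])/3.636+[285,165]
for n,q in(("scene",s),("side",t)):
    w=ray(d[n],q,.04)[:,:2];print(n,w.round(3).tolist(),w.mean(0).round(4),np.linalg.norm(np.roll(w,-1,0)-w,axis=1).round(3),cv2.minAreaRect((w*1000).astype(np.float32)))
for n,u,z in(("scene",(441,207),0),("side",(250,186),0),("scene",(199,201),.014),("side",(373,322),.014)):print(n,ray(d[n],u,z).round(3))
E
```

```text
scene [[0.529, -0.075], [0.523, 0.153], [0.677, 0.152], [0.685, -0.067]] [0.6038 0.0409] [0.228 0.154 0.219 0.157] ((604.3637084960938, 41.00152587890625), (156.46768188476562, 228.032470703125), 1.441332221031189)
side [[0.514, 0.134], [0.661, 0.143], [0.672, -0.088], [0.521, -0.087]] [0.592  0.0256] [0.147 0.232 0.151 0.221] ((591.1859130859375, 24.102210998535156), (150.9669189453125, 231.5612030029297), 2.794858455657959)
scene [[0.416 0.414 0.   ]]
side [[0.391 0.369 0.   ]]
scene [[ 0.501 -0.447  0.014]]
side [[ 0.481 -0.462  0.014]]
```

```bash
python3 -m inch '[[[-0.95,-0.74,-0.17],[0,0,0],0],[[-0.95,-0.74,-0.17],[0,0,0],0],[[-0.95,-0.74,-0.17],[0,0,0],0],[[-0.95,-0.74,-0.17],[0,0,0],0],[[-0.95,-0.74,-0.17],[0,0,0],0],[[-0.95,-0.74,-0.17],[0,0,0],0],[[-0.95,-0.74,-0.17],[0,0,0],0],[[-0.95,-0.74,-0.17],[0,0,0],0],[[-0.95,-0.74,-0.17],[0,0,0],0],[[-0.95,-0.74,-0.17],[0,0,0],0]]' && python3 -m inch '[[[-0.95,-0.74,-0.17],[0,0,0],0],[[-0.95,-0.74,-0.17],[0,0,0],0],[[-0.95,-0.74,-0.17],[0,0,0],0],[[-0.95,-0.74,-0.17],[0,0,0],0],[[-0.95,-0.74,-0.17],[0,0,0],0],[[-0.95,-0.74,-0.17],[0,0,0],0],[[-0.95,-0.74,-0.17],[0,0,0],0],[[-0.95,-0.74,-0.17],[0,0,0],0],[[-0.95,-0.74,-0.17],[0,0,0],0],[[-0.95,-0.74,-0.17],[0,0,0],0]]' && python3 -m inch '[[[0,0,0],[0,0,-0.7],0],[[0,0,0],[0,0,-0.7],0],[[0,0,0],[0,0,-0.7],0],[[0,0,0],[0,0,-0.55],0],[[0,0,0],[0,0,0],0],[[0,0,0],[0,0,0],0],[[0,0,0],[0,0,0],0],[[0,0,0],[0,0,0],0],[[0,0,0],[0,0,0],0],[[0,0,0],[0,0,0],0]]'
python3 - <<'E'
from bench import read_camera
import cv2,pickle
c=read_camera("wrist");pickle.dump(c,open("w1.pkl","wb"));cv2.imwrite("pics/w1.png",c["img"]);print(c["position"],c["orientation"])
E
```

```text
t: 0.93
eef_pos: [0.376, 0.3187, 0.2824]
ee_rot: [-3.141, -0.0, 2.893]
contact_force: [0.5, 0.4, 0.2]
gripper_width: -0.0001
grip_force: 0.0
t: 1.77
eef_pos: [0.5976, 0.0334, 0.3332]
ee_rot: [-3.141, -0.001, 2.893]
contact_force: [1.4, 1.5, 0.5]
gripper_width: 0.0002
grip_force: 0.0
t: 2.6
eef_pos: [0.597, 0.0351, 0.3333]
ee_rot: [-3.142, 0.0, -3.113]
contact_force: [0.3, -0.8, 0.8]
gripper_width: -0.0004
grip_force: 0.0
[0.51823364 0.03282345 0.47571184] [-3.16109429e-01  9.58530468e-04  1.59995772e+00]
```

View pics/w1.png

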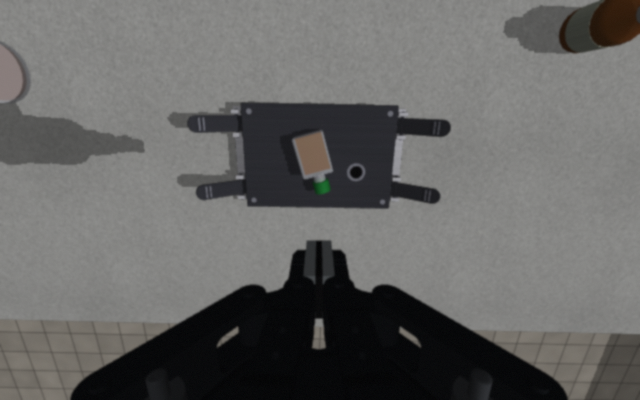

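The wrist view shows the plate top with corners at about (245,102) near-right, (398,106) near-left, (389,208) far-left and (246,206) far-right. The leaves stick out to either side, and image up points toward the robot.

```bash
python3 - <<'E'
import pickle;from h import *
c=pickle.load(open("w1.pkl","rb"))
q,w,r=plate(c,(244,95,393,215),70,25);print("mask",r)
w=ray(c,[[245,102],[398,106],[389,208],[246,206]],.04)[:,:2]
print(w.round(3).tolist(),w.mean(0).round(4),np.linalg.norm(np.roll(w,-1,0)-w,axis=1).round(3),cv2.minAreaRect((w*1000).astype(np.float32)))
for n,u in(("nr",(192,124)),("nl",(448,128)),("fr",(200,192)),("fl",(437,196))):print(n,"leaf end",ray(c,u,.07).round(3))
E
```

```text
mask ((595.4894409179688, 34.997222900390625), (157.07566833496094, 236.154541015625), 0.5946067571640015)
[[0.518, -0.074], [0.517, 0.147], [0.674, 0.151], [0.677, -0.08]] [0.5963 0.0362] [0.221 0.157 0.231 0.159] ((595.7457275390625, 34.296592712402344), (159.1409149169922, 230.86807250976562), 0.8392276167869568)
nr leaf end [[ 0.549 -0.14   0.07 ]]
nl leaf end [[0.544 0.212 0.07 ]]
fr leaf end [[ 0.646 -0.139  0.07 ]]
fl leaf end [[0.642 0.212 0.07 ]]
```

```bash
python3 -m inch '[[[0.4,0.65,0.9],[0,0,0],0],[[0.4,0.65,0.9],[0,0,0],0],[[0.4,0.65,0.9],[0,0,0],0],[[0.4,0.65,0.9],[0,0,0],0],[[0.38,0.63,0.9],[0,0,0],0],[[0,0,0.9],[0,0,0],0],[[0,0,0.9],[0,0,0],0],[[0,0,0.9],[0,0,0],0],[[0,0,0.9],[0,0,0],0],[[0,0,0.9],[0,0,0],0]]' && python3 -m inch '[[[0,0,0.1],[0,0,0],0],[[0,0,0.1],[0,0,0],0],[[0,0,0.05],[0,0,0],0],[[0,0,0],[0,0,0],0],[[0,0,0],[0,0,0],0],[[0,0,0],[0,0,0],0],[[0,0,0],[0,0,0],0],[[0,0,0],[0,0,0],0],[[0,0,0],[0,0,0],0],[[0,0,0],[0,0,0],0]]'
python3 - <<'E'
from bench import read_camera
import cv2,pickle
c=read_camera("wrist");cv2.imwrite("pics/w2.png",c["img"])
E
```

```text
t: 3.48
eef_pos: [0.535, 0.1304, 0.0623]
ee_rot: [3.141, 0.001, -3.113]
contact_force: [0.2, 0.4, 0.0]
gripper_width: 0.0003
grip_force: 0.0
t: 4.32
eef_pos: [0.5349, 0.1302, 0.056]
ee_rot: [3.142, 0.0, -3.113]
contact_force: [0.5, -0.9, 0.6]
gripper_width: 0.0
grip_force: 0.0
```

View pics/w2.png

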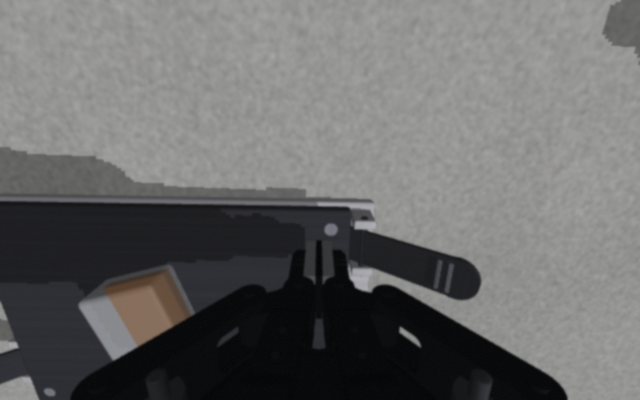

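The fingertips are over the near-left corner of the plate, inside its edges, so I'll press now.

```bash
python3 -m inch '[[[0,0,0.2],[0,0,0],0],[[0,0,0.2],[0,0,0],0],[[0,0,0.04],[0,0,0],0],[[0,0,0.04],[0,0,0],0],[[0,0,0.04],[0,0,0],0],[[0,0,0.04],[0,0,0],0],[[0,0,0.04],[0,0,0],0],[[0,0,0.04],[0,0,0],0],[[0,0,0],[0,0,0],0],[[0,0,0],[0,0,0],0]]'
```

```text
t: 5.2
eef_pos: [0.5346, 0.1302, 0.0394]
ee_rot: [-3.142, -0.0, -3.113]
contact_force: [-10.4, -2.9, 34.1]
gripper_width: -0.0003
grip_force: 17.1
```

```bash
python3 -m inch '[[[0,0,-0.6],[0,0,0],0],[[-0.8,0,0],[0,0,0],0],[[-0.8,0,0],[0,0,0],0],[[-0.8,0,0],[0,0,0],0],[[-0.8,0,0],[0,0,0],0],[[-0.8,-0.05,0],[0,0,0],0],[[0,0,0],[0,0,0],0],[[0,0,0.2],[0,0,0],0],[[0,0,0.1],[0,0,0],0],[[0,0,0],[0,0,0],0]]' && python3 -m inch '[[[0,0,0.07],[0,0,0],0],[[0,0,0.04],[0,0,0],0],[[0,0,0.04],[0,0,0],0],[[0,0,0.04],[0,0,0],0],[[0,0,0.02],[0,0,0],0],[[0,0,0.02],[0,0,0],0],[[0,0,0],[0,0,0],0],[[0,0,0],[0,0,0],0],[[0,0,0],[0,0,0],0],[[0,0,0],[0,0,0],0]]'
```

```text
t: 6.03
eef_pos: [0.6526, 0.1319, 0.0441]
ee_rot: [-3.141, -0.004, -3.113]
contact_force: [0.1, 0.5, -0.2]
gripper_width: 0.0001
grip_force: 0.0
t: 6.87
eef_pos: [0.6547, 0.1322, 0.0398]
ee_rot: [3.142, -0.0, -3.113]
contact_force: [-4.0, -0.4, 8.7]
gripper_width: -0.0
grip_force: 4.2
```

```bash
python3 -m inch '[[[0,0,-0.9],[0,0,0],0],[[0,0,-0.9],[0,0,0],0],[[0,0,-0.9],[0,0,0],0],[[0,-0.9,0],[0,0,0],0],[[0,-0.9,0],[0,0,0],0],[[0,-0.9,0],[0,0,0],0],[[0,-0.9,0],[0,0,0],0],[[0,-0.9,0],[0,0,0],0],[[0,-0.9,0],[0,0,0],0],[[0.08,-0.93,0],[0,0,0],0]]' && python3 -m inch '[[[0,0,0.9],[0,0,0],0],[[0,0,0.9],[0,0,0],0],[[0,0,0.7],[0,0,0],0],[[0,0,0],[0,0,0],0],[[0,0,0.06],[0,0,0],0],[[0,0,0.05],[0,0,0],0],[[0,0,0.05],[0,0,0],0],[[0,0,0.05],[0,0,0],0],[[0,0,0],[0,0,0],0],[[0,0,0],[0,0,0],0]]'
```

```text
t: 7.7
eef_pos: [0.6581, -0.0589, 0.12]
ee_rot: [-3.142, 0.001, -3.113]
contact_force: [0.7, -0.3, 0.0]
gripper_width: 0.0002
grip_force: 0.0
t: 8.53
eef_pos: [0.6588, -0.0576, 0.0395]
ee_rot: [-3.141, 0.002, -3.113]
contact_force: [1.1, 1.2, 1.4]
gripper_width: -0.0001
grip_force: 0.8
```

```bash
python3 -m inch '[[[0,0,0.02],[0,0,0],0],[[0,0,0.02],[0,0,0],0],[[0,0,0.02],[0,0,0],0],[[0,0,0],[0,0,0],0],[[0,0,0],[0,0,0],0],[[0,0,0],[0,0,0],0],[[0,0,0],[0,0,0],0],[[0,0,0],[0,0,0],0],[[0,0,0],[0,0,0],0],[[0,0,0],[0,0,0],0]]'
```

```text
t: 9.37
eef_pos: [0.658, -0.0578, 0.0367]
ee_rot: [-3.141, 0.0, -3.113]
contact_force: [3.4, -0.3, 3.0]
gripper_width: 0.0001
grip_force: 1.8
```

This corner gives: it's 3 mm lower at about 3 N. I'll press on to its stop to confirm.

```bash
python3 -m inch '[[[0,0,0.03],[0,0,0],0],[[0,0,0.03],[0,0,0],0],[[0,0,0.02],[0,0,0],0],[[0,0,0.01],[0,0,0],0],[[0,0,0],[0,0,0],0],[[0,0,0],[0,0,0],0],[[0,0,0],[0,0,0],0],[[0,0,0],[0,0,0],0],[[0,0,0],[0,0,0],0],[[0,0,0],[0,0,0],0]]'
```

```text
t: 10.2
eef_pos: [0.6582, -0.0578, 0.0346]
ee_rot: [-3.141, 0.001, -3.113]
contact_force: [2.4, -0.7, 9.2]
gripper_width: -0.0001
grip_force: 4.5
```

The far-right corner is the springy one: about 5 mm lower at 9 N, then it stops. Next I'll go above pad_fr.

```bash
python3 -m inch '[[[0,0,-0.9],[0,0,0],0],[[0,0,-0.9],[0,0,0],0],[[0.1,-0.6,-0.3],[0,0,0],0],[[0.1,-0.6,0],[0,0,0],0],[[0.1,-0.6,0],[0,0,0],0],[[0.1,-0.56,0],[0,0,0],0],[[0,0,0],[0,0,0],0],[[0,0,0],[0,0,0],0],[[0,0,0],[0,0,0],0],[[0,0,0],[0,0,0],0]]'
python3 - <<'E'
from bench import read_camera
import cv2,pickle
from h import *
c=read_camera("wrist");cv2.imwrite("pics/w3.png",c["img"]);pickle.dump(c,open("w3.pkl","wb"))
print(proj(c,[[.646,-.129,.060],[.646,-.145,.07],[.646,-.089,.0275]]))
E
```

```text
t: 11.03
eef_pos: [0.6474, -0.1279, 0.0963]
ee_rot: [3.141, -0.002, -3.112]
contact_force: [0.0, 1.1, 0.3]
gripper_width: 0.0002
grip_force: 0.0
[[317.18932563 225.08371488]
 [292.22348026 230.5780484 ]
 [368.30848862 210.04418497]]
```

View pics/w3.png

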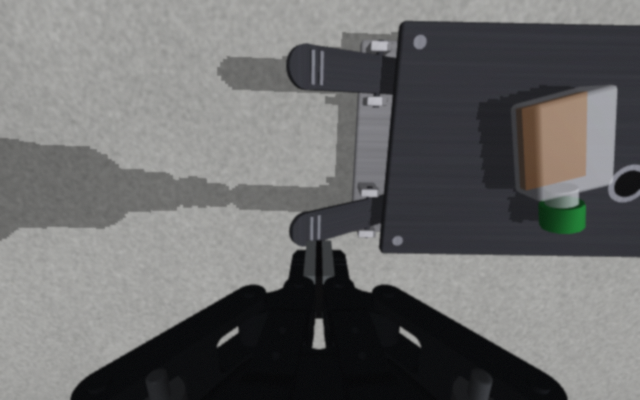

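The far-right leaf runs from (291,228) to (378,210), which matches the prediction, and the tip is over its mid-width. I'll press it down.

```bash
python3 -m inch '[[[0,0,0.5],[0,0,0],0],[[0,0,0.5],[0,0,0],0],[[0,0,0.1],[0,0,0],0],[[0,0,0.1],[0,0,0],0],[[0,0,0.1],[0,0,0],0],[[0,0,0.1],[0,0,0],0],[[0,0,0.1],[0,0,0],0],[[0,0,0.1],[0,0,0],0],[[0,0,0.1],[0,0,0],0],[[0,0,0],[0,0,0],0]]' && python3 -m inch '[[[0,0,0.07],[0,0,0],0],[[0,0,0.07],[0,0,0],0],[[0,0,0.07],[0,0,0],0],[[0,0,0.07],[0,0,0],0],[[0,0,0.07],[0,0,0],0],[[0,0,0.06],[0,0,0],0],[[0,0,0],[0,0,0],0],[[0,0,0],[0,0,0],0],[[0,0,0],[0,0,0],0],[[0,0,0],[0,0,0],0]]'
```

```text
t: 11.92
eef_pos: [0.6486, -0.1293, 0.046]
ee_rot: [-3.141, 0.001, -3.113]
contact_force: [1.5, -1.6, 1.9]
gripper_width: 0.0002
grip_force: 0.8
t: 12.75
eef_pos: [0.6484, -0.129, 0.0338]
ee_rot: [-3.141, 0.001, -3.113]
contact_force: [1.3, -1.4, 2.6]
gripper_width: 0.0001
grip_force: 1.6
```

```bash
python3 -m inch '[[[0,0,0.04],[0,0,0],0],[[0,0,0.04],[0,0,0],0],[[0,0,0.04],[0,0,0],0],[[0,0,0.03],[0,0,0],0],[[0,0,0.03],[0,0,0],0],[[0,0,0],[0,0,0],0],[[0,0,0],[0,0,0],0],[[0,0,0],[0,0,0],0],[[0,0,0],[0,0,0],0],[[0,0,0],[0,0,0],0]]'
```

```text
t: 13.58
eef_pos: [0.6485, -0.1293, 0.0292]
ee_rot: [-3.141, 0.001, -3.113]
contact_force: [-0.5, -3.4, 9.4]
gripper_width: 0.0001
grip_force: 5.0
```

```bash
python3 -m inch '[[[0,0,0.03],[0,0,0],0],[[0,0,0.02],[0,0,0],0],[[0,0,0],[0,0,0],0],[[0,0,0],[0,0,0],0],[[0,0,0],[0,0,0],0],[[0,0,0],[0,0,0],0],[[0,0,0],[0,0,0],0],[[0,0,0],[0,0,0],0],[[0,0,0],[0,0,0],0],[[0,0,0],[0,0,0],0]]' && python3 -m inch '[[[0,0,-0.1],[0,0,0],0],[[0,0,-0.5],[0,0,0],0],[[0,0,-0.9],[0,0,0],0],[[0,0,-0.9],[0,0,0],0],[[0,0,-0.9],[0,0,0],0],[[0,0,-0.9],[0,0,0],0],[[0,0,-0.9],[0,0,0],0],[[0,0,0],[0,0,0],0],[[0,0,0],[0,0,0],0],[[0,0,0],[0,0,0],0]]'
python3 - <<'E'
from bench import read_camera
import cv2
from h import *
c=read_camera("wrist");s=read_camera("side")
im=np.vstack([cv2.resize(c["img"][:260],(640,260)),cv2.resize(s["img"][165:265,275:435],(480,300),interpolation=2)[:, :480] if 0 else cv2.copyMakeBorder(cv2.resize(s["img"][165:265,275:435],(480,300),interpolation=2),0,0,0,160,0)])
cv2.imwrite("pics/end.png",im)
E
```

```text
t: 14.42
eef_pos: [0.6486, -0.1293, 0.0289]
ee_rot: [-3.141, 0.001, -3.113]
contact_force: [-4.7, -3.4, 19.2]
gripper_width: -0.0006
grip_force: 9.7
t: 15.25
eef_pos: [0.6471, -0.1284, 0.1794]
ee_rot: [3.141, -0.001, -3.113]
contact_force: [-0.8, -0.1, -0.9]
gripper_width: 0.0002
grip_force: 0.0
```

View pics/end.png

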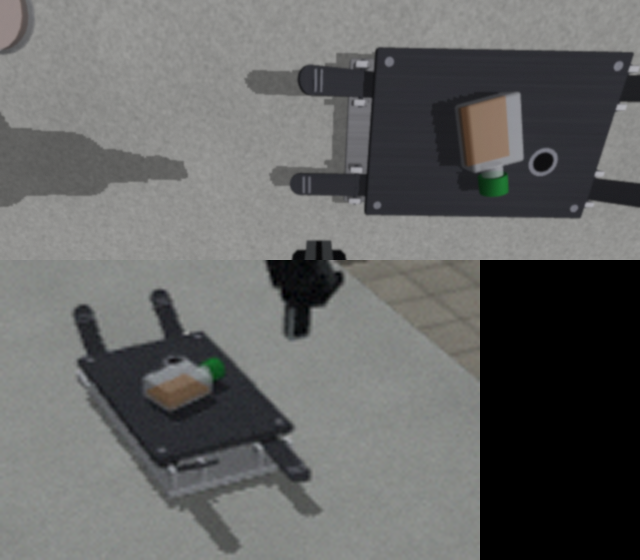

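The far-right leaf (wrist view, (295,184) to (365,184)) now lies level. It stopped hard at about 29 mm, which is its flat height. The other leaves still stand, and the plate and flask look undisturbed.

```bash
python3 -c "
from bench import manip
print(manip.close_job())"
```

```text
the job is handed in; nothing more can be done
None
```

The far-right corner was the one that rocks: it sank about 5 mm under a light press, and I pressed its shim flat, left it down and handed the job in. The near-left and far-left corners were firm; I did not press the near-right corner.

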